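Open the sample easel's folding leg and stand the blue lattice plate in it

TASK

Push the folding leg of the sample easel out by its orange tab, through the catch and hard against its stop so that it stays open when you let go; press firmly but do not force it. Then take the blue lattice plate from the wooden rack and set it upright between the easel's dowels, gently, until it rests on both rails, and let go of it. Leave the other samples and everything else on the bench where they are.

Things in the scene. Friction and masses are not known exactly. Their poses are not given: they have to be found in the camera images.
- stand: Fixed folding sample easel on a grey square base, 140 x 140 x 12 mm, centred at +30, +30 mm. Origin: on the bench, near below the middle of the plate's place; z up. A pale fixed rail, 10 mm thick, top at 38 mm, runs from the spine along +x to 85 mm from it. A clamped arm with a red post left of it, 70 to 95 degrees from the rail, is the leg's stop.
- spine (a point): The easel's vertical steel spine (hinge axis of the leg), 58 mm high; this point is on the axis at bench height, at x = -31, y = -31 mm in the stand's frame; axes as the stand's.
- leg (a joint): Opening of the leg about the spine (rad), counterclockwise from above; the leg points 0.30 rad + this value from the stand's +x. Starts at 0.05 to 0.40. Its stop is clamped at another place each time, anywhere from 0.95 to 1.32, and is not measured: feel for it. A light spring (about 1 N at the tab) draws the leg back below 0.7 unless it is caught.
- tab (a point): Centre of the leg's orange push tab, 115 mm from the spine, 55 mm high. Tab: 34 mm along the leg, 10 mm thick, 38 to 72 mm high. Frame: x along the leg outward, y the way it opens. Push its -y face. Over the last 12 mm a sprung ball catch resists with some 8 to 12 N, then falls away 3 mm short of the hard stop and holds the leg. A 14 N push, slowly, brings it home; over 25 N damages it.
- rail_gap (a point): Point on top of the fixed rail (38 mm high), 62 mm from the spine, midway between its two upright steel dowels (8 mm thick, round tops at 76 mm high, 15 mm to either side of this point along the rail). Axes as the stand's.
- leg_gap (a point): The same point on the leg's rail: 62 mm from the spine, 38 mm high, midway between the leg's two like dowels; it moves with the leg (x along the leg). The blue plate belongs with its lower edge on both rails through rail_gap and leg_gap, its middle halfway between them. With the leg open the dowels leave it a gap 12 to 17 mm wide.
- blue_plate: Blue lattice sample plate, 120 mm (x) x 10 mm (y, thickness) x 90 mm high (z), about 110 to 180 g. Origin: centre of its lower edge. It stands upright in one of the three grooves of the rack, lower edge 8 mm and top 98 mm above the bench. Grip it across its thickness near the top; 8 N is enough. Pressing it on the easel with more than 25 N breaks it: lower it slowly the last millimetres.
- rack: Fixed wooden rack 110 (x) x 165 (y) x 26 mm high, origin: centre of its underside. Three open grooves along x, 13 mm wide, with floors 8 mm high, at y = -50, 0 and +50 mm, each with a plate in it.
- white_plate: White plate of the same size and kind in the rack. Leave it alone.
- black_plate: Black plate of the same size and kind in the rack. Leave it alone.
- marker: White marker pen with red cap, 135 mm long, 17 mm thick, lying along its x. Leave it alone.
- white_stack: Stack of white plates, 85 x 130 x 36 mm. Leave it alone.
- grey_block: Dark grey ribbed block, 90 x 140 x 32 mm. Leave it alone.
- carton: Open cardboard carton, 100 x 140 x 80 mm. Leave it alone.
- discs: Stack of white discs, 60 mm across, 24 mm high. Leave it alone.
- blue_puck: Blue disc, 72 mm across, 16 mm high. Leave it alone.
Things that resemble listed ones, but are neither listed nor needed, are in the scene too. There is more than one size of the blue_plate; the one meant has the size given above.

How it is judged:
By the outcome, as a careful person would: the job done as asked, in the order asked, and still so for the second after the job is handed in, with the robot touching nothing.
It also fails if it takes over 72 s, if anything falls off the work surface, if the arm or the gripper's body presses on something with over 40 N, if the wrist force passes 120 N, or if a joint passes its speed limit or range.

ROBOT

A 7-joint arm with a two-finger parallel gripper is mounted at the origin on the work surface. World frame = base frame: x ahead of the robot, y to its left, z up, the work surface at z = 0. Lengths are in m, angles in rad, forces in N, time in s.
With the tool pointing down it reaches from about 0.425 to 0.875 m from the base axis. Payload 4.7 kg.
Tool frame: the origin (TCP) lies midway between the tips of the shut fingers; the grasp point (between the pads) lies 19 mm behind it; z points along the fingers, y is the line along which they close (so a half turn about z gives the same grasp; the last joint's range is limited). The gripper opens to 87 mm and grips with 3 to 60 N. Pads are 19 mm wide; open, the fingers measure 117 mm over their backs; the gripper's body (75 mm by 190 mm) begins 51 mm behind the grasp point.
Start: joints at [-1.268, 0.321, -0.07, 1.45, 0.023, 1.371, -0.057], TCP at [0.185, 0.623, 0.223] pointing down, gripper open.
Joint ranges: [-2.86, 2.86], [-0.3, 2.09], [-1.38, 1.24], [0.06, 2.45], [-1.56, 4.7], [0.09, 2.05], [-2.69, 2.69]. Speed limits (rad/s): [2.57, 2.57, 3.14, 3.14, 3.14, 3.14, 3.14].

INTERFACE

Orientations are given as a rotation vector (axis times angle).
In Python, from bench import ctrl gives the robot as it stands. The module is installed in compiled form; this text tells all that it offers.
- The arm moves only by the shell command python3 -m handwheel 'ROWS' [FORCE]. ROWS is JSON, a list of rows, each a list of 7 numbers: the finger opening in m, from 0 to 0.087, then the shift along the tool's x, y, z in m, then the turn, a rotation vector about the tool's x, y, z in degrees. A call has 1 to 12 rows; each row shifts and turns the commanded pose from where the row before left it, along the tool's axes as they then stand; what a row does not reach is not made up. A row lasts 1/8 s, in which the tool goes at most 62.5 mm and 10.7 degrees, less where a joint would pass 70% of its speed; a pose out of reach is approached as far as the arm can. A call is refused whole if a number of a shift passes 0.0625 or a number of a turn 10.7, either way. A call with a gripper value outside its range is refused whole. The fingers move at their own pace and stop on an object; FORCE is the grip in N (left out, the last holds). Time passes only in rows, so rows that do not move let the fingers close. It gives the time, the measured TCP pose, the force, the opening and the grip force at its end, in the units of the state.
- ctrl.get_state(): the state, without advancing time (a new reading comes with each control period).
- ctrl.get_image(name): name is "scene" or "top" or "wrist"; returns (picture, depth): 400x640x3 uint8, blue, green, red; 400x640 float32, m along the optical axis (not along the pixel's ray), 0 where there is no reading.
- ctrl.camera_info(name): a dict with "intrinsics" (3x3 intrinsics, pixels), "R" (3x3) and "t" (3): a world point X has camera coordinates R X + t. Camera axes: x right, y down, z forward; pixel columns grow to the right and rows downward; lengths in m; the calibration is good to about 2 mm. A picture is of the moment at which its call begins: read the wrist's pose just before it. camera_info takes no time and is no camera call; for the wrist camera it gives the pose at the moment of the call.
- ctrl.close_job(): hands the job in; it is judged then, once.
The state is a dict: "time": time; "joint_positions": joint angles; "qd": joint speeds; "joint_torque": joint torques, N m; "position": TCP position; "tool_rot": TCP orientation; "ft_force": force on the tool from outside, world axes, zero at the start; "torque": the same for the moment, N m; "grip_width": opening from 0.0 (shut) to 1.0 (fully open); "grip_force": force on a finger pad.
Only numpy, scipy, OpenCV 4.12 (cv2) and the standard library are available. Lean on these libraries where they do the work, as an engineer would, in place of code of your own. Each camera call takes 0.05 s, during which the arm holds its last target. There are 200 camera calls.

## Working session

There is one attempt and no reset: what is moved stays moved. The work goes in short steps, Python scripts to look and compute and a shell command to move; the robot and the scene stay as the last step left them, time stands still between calls to the robot, and variables do not carry over. Pictures are saved under pics/ and viewed, at most 10 in all, crops included, and the job is handed in when it is done.

```bash
mkdir -p pics; cat > h.py <<'E'
import numpy as np, cv2, pickle
from bench import ctrl
from scipy.spatial.transform import Rotation as Ro
def snap(n,f):
    ci=ctrl.camera_info(n); im,d=ctrl.get_image(n)
    cv2.imwrite(f'pics/{f}.png',im); pickle.dump((im,d,ci),open(f'{f}.pkl','wb'))
def cloud(f):
    im,d,ci=pickle.load(open(f'{f}.pkl','rb')); K=np.array(ci['intrinsics']);R=np.array(ci['R']);t=np.array(ci['t'])
    v,u=np.mgrid[:400,:640]; p=np.stack([(u-K[0,2])/K[0,0]*d,(v-K[1,2])/K[1,1]*d,d],-1)
    P=(p-t)@R; P[d==0]=np.nan
    return im,P
def proj(f,X):
    _,_,ci=pickle.load(open(f'{f}.pkl','rb')); c=np.array(ci['R'])@np.array(X)+np.array(ci['t']); q=np.array(ci['intrinsics'])@c; return q[:2]/q[2]
def st():
    s=ctrl.get_state(); print(s['time'],np.round(s['position'],4),np.round(Ro.from_rotvec(s['tool_rot']).as_matrix(),3).tolist(),'F',np.round(s['ft_force'],2),'g',s['grip_width'],s['grip_force'],np.round(s['joint_positions'],2)); return s
E
python3 - <<'E'
from h import *
snap('top','top0'); snap('scene','scene0'); st()
E
```

```text
0.1 [0.185  0.6226 0.2216] [[-0.959, 0.285, -0.0], [0.285, 0.959, -0.002], [-0.0, -0.002, -1.0]] F [ 0.26  0.74 -0.01] g 1.003183541487588 0.0 [-1.27  0.32 -0.07  1.45  0.02  1.37 -0.06]
```

View pics/top0.png

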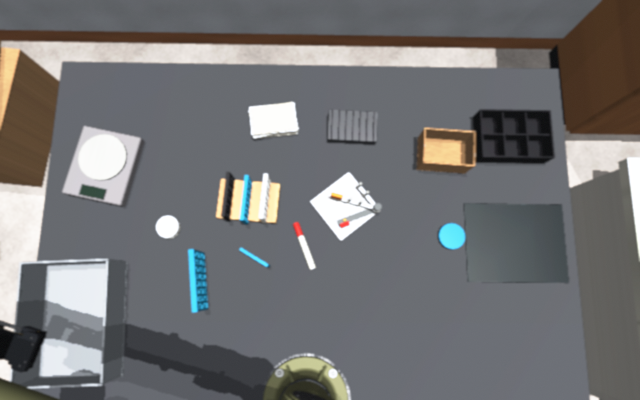

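View pics/scene0.png

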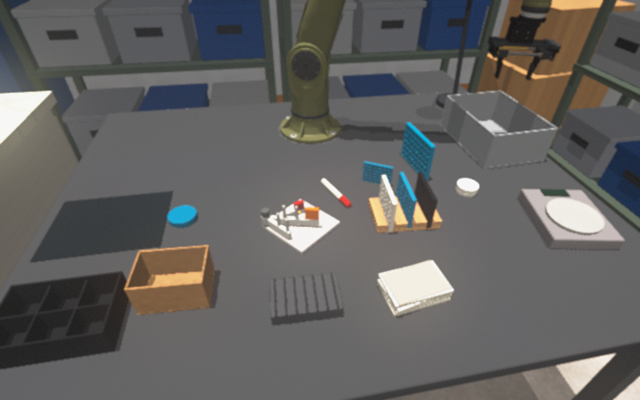

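The top view shows the easel at about (345,205), with its spine near (379,208). The rack is at (248,200), with the black, blue and white plates in it at columns 228, 245 and 265. I'll enlarge both areas and measure.

```bash
python3 - <<'E'
from h import *
im,P=cloud('top0')
a=cv2.resize(im[165:245,300:390],None,fx=6,fy=6,interpolation=cv2.INTER_CUBIC)[:480,:540]
im2,_=cloud('scene0')
b=cv2.resize(im2[190:250,250:345],None,fx=4,fy=4,interpolation=cv2.INTER_CUBIC)
cv2.imwrite('pics/c1.png',a); cv2.imwrite('pics/c2.png',b)
for n,(u,v) in dict(spine=(379,208),L=(311,206),T=(348,174),B=(344,239),blue_top=(245,180),blue_bot=(245,220),wt=(265,177),bench=(400,300)).items(): print(n,np.round(P[v,u],4))
hsv=cv2.cvtColor(im,cv2.COLOR_BGR2HSV)
# blue plate top
reg=np.zeros(im.shape[:2],bool); reg[165:230,210:290]=1
m=reg&(P[...,2]>.085)&(P[...,2]<.11)&(hsv[...,0]>90)&(hsv[...,0]<115)&(hsv[...,1]>130)
q=P[m]; print('blue',len(q),np.nanmin(q,0),np.nanmax(q,0),np.median(q,0)); 
r=cv2.fitLine(q[:,:2].astype(np.float32),cv2.DIST_HUBER,0,.01,.01).ravel(); print(r)
for nm,c in (('white',hsv[...,2]>170),('black',hsv[...,2]<60)):
    m=reg&(P[...,2]>.085)&(P[...,2]<.11)&c&(hsv[...,1]<90); q=P[m]; print(nm,len(q),q.min(0),q.max(0),np.median(q,0))
m=reg&(P[...,2]>.02)&(P[...,2]<.03); print('rack',cv2.minAreaRect(P[m][:,:2].astype(np.float32)))
reg[:]=0; reg[160:250,300:390]=1
m=reg&(abs(P[...,2]-.012)<.004); print('base',cv2.minAreaRect(P[m][:,:2].astype(np.float32)))
m=reg&(hsv[...,0]>8)&(hsv[...,0]<22)&(hsv[...,1]>150)&(hsv[...,2]>150); print('orange',np.argwhere(m).mean(0),P[m][P[m][:,2]>.06].mean(0),cv2.minAreaRect(P[m][P[m][:,2]>.06][:,:2].astype(np.float32)))
m=reg&((hsv[...,0]<7)|(hsv[...,0]>173))&(hsv[...,1]>150); print('red',np.argwhere(m).mean(0),P[m].max(0),np.median(P[m],0))
m=reg&(P[...,2]>.05); 
for p in np.argwhere(m): print(p[::-1],np.round(P[tuple(p)],3),end=';')
E
```

```text
spine [ 0.5033 -0.1915  0.0614]
L [ 0.5171 -0.0077  0.0007]
T [ 0.6095 -0.1119  0.0107]
B [ 4.247e-01 -1.014e-01  3.000e-04]
blue_top [0.5674 0.1673 0.096 ]
blue_bot [0.4658 0.1682 0.0609]
wt [0.5763 0.1147 0.0964]
bench [ 0.2601 -0.2536  0.005 ]
blue 130 [0.46122376 0.16048521 0.08514134] [0.58058163 0.17652957 0.10369222] [0.52330308 0.16709532 0.0982148 ]
[ 0.9977774  -0.06663556  0.51999485  0.16719468]
white 253 [0.46256351 0.10989677 0.08528235] [0.58504492 0.22544542 0.10508524] [0.52377862 0.12009765 0.09873026]
black 21 [0.47121893 0.20999626 0.08524482] [0.58296657 0.21887017 0.09672408] [0.54749373 0.21320417 0.08964475]
rack ((0.523574709892273, 0.16972613334655762), (0.1667652130126953, 0.12322203814983368), 87.08560180664062)
base ((0.5103765726089478, -0.09625712037086487), (0.23421429097652435, 0.23592494428157806), 89.08074188232422)
orange [196.38888889 336.        ] [ 0.53221241 -0.07498428  0.06845982] ((0.5325976610183716, -0.07516232132911682), (0.02281995490193367, 0.0033794203773140907), 77.36125183105469)
red [226.14285714 330.25714286] [0.46763633 0.02228533
[... 4661 characters left out ...]
0.062];[376 207] [ 0.506 -0.183  0.061];[377 207] [ 0.506 -0.186  0.062];[378 207] [ 0.507 -0.189  0.057];[379 207] [ 0.506 -0.192  0.061];[380 207] [ 0.508 -0.195  0.053];[374 208] [ 0.503 -0.178  0.063];[375 208] [ 0.504 -0.181  0.056];[376 208] [ 0.505 -0.184  0.054];[377 208] [ 0.503 -0.186  0.06 ];[378 208] [ 0.503 -0.189  0.062];[379 208] [ 0.503 -0.192  0.061];[380 208] [ 0.504 -0.195  0.057];[374 209] [ 0.501 -0.179  0.056];[375 209] [ 0.501 -0.181  0.058];[376 209] [ 0.501 -0.184  0.06 ];[377 209] [ 0.501 -0.186  0.06 ];[378 209] [ 0.501 -0.189  0.06 ];[379 209] [ 0.501 -0.192  0.057];[376 210] [ 0.498 -0.184  0.059];[377 210] [ 0.498 -0.187  0.058];[378 210] [ 0.499 -0.19   0.055];
```

View pics/c1.png

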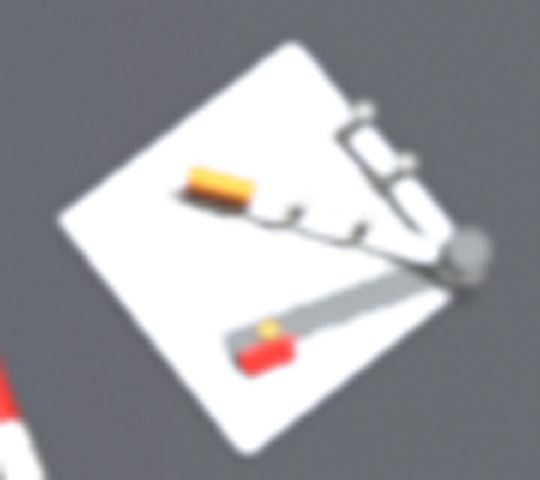

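View pics/c2.png

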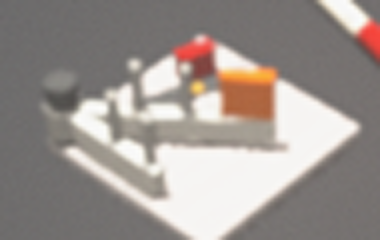

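The crops show these things:
- **Leg:** the spine is at world (0.507,-0.186). The tab is at (0.5345,-0.0755), 114 mm from the spine and about 72 mm high, as it must be. The leg points about 76°.
- **Fixed rail:** its dowels at (0.544,-0.156) and (0.567,-0.1375) are 29.5 mm apart, which is right. The rail therefore points about 38°, and the leg opening is about 0.36.
- **Stop:** the red post points about 117°.

I'll go over to the far side of the tab with the fingers shut.

```bash
python3 -m handwheel '[[0,-0.035,-0.0355,0,0,0,0],[0,-0.035,-0.0355,0,0,0,0],[0,-0.035,-0.0355,0,0,0,0],[0,-0.035,-0.0355,0,0,0,0],[0,-0.035,-0.0355,0,0,0,0],[0,-0.035,-0.0355,0,0,0,0],[0,-0.035,-0.0355,0,0,0,0],[0,-0.035,-0.0355,0,0,0,0],[0,-0.035,-0.0355,0,0,0,0],[0,-0.035,-0.0355,0,0,0,0],[0,-0.035,-0.0355,0,0,0,0],[0,-0.035,-0.0355,0,0,0,0]]' 10; python3 -c "
from h import *
st()"
```

```text
time: 1.6
position: [0.4667, 0.0936, 0.2224]
tool_rot: [-0.452, -3.109, -0.0]
ft_force: [0.8, -0.0, -0.1]
grip_width: 0.003
grip_force: 0.0
1.6 [0.4667 0.0936 0.2224] [[-0.959, 0.285, -0.0], [0.285, 0.959, 0.0], [0.0, 0.0, -1.0]] F [ 0.8  -0.05 -0.14] g 0.00347014787200356 0.0 [-0.71 -0.07  0.44  1.88  0.03  1.33  1.  ]
```

```bash
python3 -m handwheel '[[0,-0.0346,-0.0354,0,0,0,0],[0,-0.0346,-0.0354,0,0,0,0],[0,-0.0346,-0.0354,0,0,0,0],[0,-0.0346,-0.0354,0,0,0,0],[0,0,0,0,0,0,0]]'; python3 -c "
from h import *
st(); snap('wrist','w1'); im,P=cloud('w1')
print(proj('w1',[.5345,-.0755,.072]),proj('w1',[.507,-.186,.058]))
hsv=cv2.cvtColor(im,cv2.COLOR_BGR2HSV)
m=(hsv[...,0]>8)&(hsv[...,0]<22)&(hsv[...,1]>150)&(hsv[...,2]>120)
Q=P[m];Q=Q[Q[:,2]>.066]; print(len(Q),cv2.minAreaRect(Q[:,:2].astype(np.float32)),Q.mean(0))
m=((hsv[...,0]<7)|(hsv[...,0]>173))&(hsv[...,1]>150); Q=P[m]; print('red',Q.mean(0),Q.max(0))
"
```

```text
time: 2.22
position: [0.559, -0.085, 0.2221]
tool_rot: [-0.463, -3.107, 0.005]
ft_force: [0.6, -0.4, -0.3]
grip_width: 0.007
grip_force: 0.0
2.225 [ 0.559  -0.085   0.2221] [[-0.956, 0.292, -0.001], [0.292, 0.956, -0.003], [-0.0, -0.003, -1.0]] F [ 0.56 -0.44 -0.27] g 0.006852561890228129 0.0 [-0.49  0.16  0.67  1.69 -0.1   1.33  1.46]
[315.41674812 156.70735924] [194.52023276 160.36123331]
303 ((0.5336290597915649, -0.07468754798173904), (0.030657069757580757, 0.008975843898952007), 73.35224914550781) [ 0.53431457 -0.07394711  0.07088738]
red [nan nan nan] [nan nan nan]
```

View pics/w1.png

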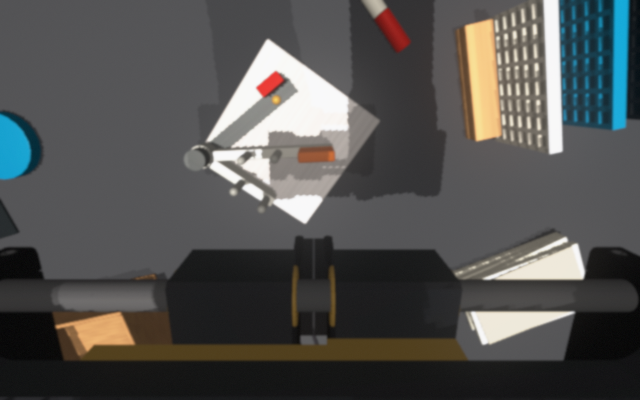

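The wrist view shows the orange tab at (317,155), the spine at (197,158), and the fingers well clear on the far side. The red post is at (270,84). I'll descend beside the tab and refine the spine position from this picture.

```bash
python3 -m handwheel '[[0,0,0,0.05,0,0,0],[0,0,0,0.05,0,0,0],[0,0,0,0.05,0,0,0],[0,0,0,0.024,0,0,0],[0,0,0,0,0,0,0]]'; python3 -c "
from h import *
st(); im,P=cloud('w1')
def at(u,v,n=3):
    q=P[v-n:v+n+1,u-n:u+n+1].reshape(-1,3); return np.round(np.nanmedian(q,0),4)
_,_,ci=pickle.load(open('w1.pkl','rb')); K=np.array(ci['intrinsics']);R=np.array(ci['R']);t=np.array(ci['t'])
def ray(u,v,z):
    d=R.T@np.array([(u-K[0,2])/K[0,0],(v-K[1,2])/K[1,1],1]); c=-R.T@t; return np.round(c+d*(z-c[2])/d[2],4)
print('cam',-R.T@t)
print('spine',at(198,158),ray(198,158,.058)); print('red',at(270,84),ray(270,84,.05))
for n,u,v in(('fd1',233,191),('fd2',261,208),('ld1',243,156),('ld2',273,155)): print(n,at(u,v,1),ray(u,v,.076))
print('tab',ray(317,153,.072),'ball',at(276,99,1)); print('baseL',ray(267,39,.012),ray(378,121,.012),ray(305,222,.012))
"
```

```text
time: 2.9
position: [0.5565, -0.0781, 0.0465]
tool_rot: [-0.448, -3.104, -0.0]
ft_force: [0.5, 0.5, 0.8]
grip_width: 0.005
grip_force: 0.0
2.9 [ 0.5565 -0.0781  0.0465] [[-0.959, 0.283, -0.005], [0.283, 0.959, 0.001], [0.005, -0.001, -1.0]] F [0.54 0.5  0.77] g 0.005084792428967029 0.0 [-0.44  0.34  0.62  1.88 -0.23  1.    1.56]
cam [ 0.48516062 -0.06130517  0.38337668]
spine [ 0.5059 -0.1824  0.057 ] [ 0.5059 -0.182   0.058 ]
red [ 0.4615 -0.0984  0.0343] [ 0.4625 -0.0967  0.05  ]
fd1 [ 0.5424 -0.1568  0.0746] [ 0.5422 -0.1563  0.076 ]
fd2 [ 0.5653 -0.1375  0.0743] [ 0.5649 -0.1372  0.076 ]
ld1 [ 0.5154 -0.1386  0.0689] [ 0.5146 -0.1365  0.076 ]
ld2 [ 0.5219 -0.1116  0.0718] [ 0.5215 -0.1108  0.076 ]
tab [ 0.5317 -0.0732  0.072 ] ball [ 0.4756 -0.0992  0.0161]
baseL [ 0.4196 -0.09    0.012 ] [ 0.5272 -0.0052  0.012 ] [ 0.6116 -0.1109  0.012 ]
```

Base corners and dowels agree: the rail points 38.4° and the spine is at (0.5055,-0.1852). Next I'll close the gap and start the arc.

```bash
python3 -m handwheel '[[0,0.004,0,0,0,0,-2.6],[0,0.003,0,0,0,0,0],[0,0.0061,0.0008,0,0,0,-3],[0,0.0061,0.0008,0,0,0,-3],[0,0.0061,0.0008,0,0,0,-3],[0,0,0,0,0,0,0]]'; python3 -c "
from h import *
s=st(); snap('top','t2'); im,P=cloud('t2')
hsv=cv2.cvtColor(im,cv2.COLOR_BGR2HSV); reg=np.zeros(im.shape[:2],bool); reg[160:250,300:390]=1
m=reg&(hsv[...,0]>8)&(hsv[...,0]<22)&(hsv[...,1]>150)&(hsv[...,2]>150); Q=P[m]; Q=Q[Q[:,2]>.066]; print('tab',len(Q),Q.mean(0), cv2.minAreaRect(Q[:,:2].astype(np.float32)))
"
```

```text
time: 3.65
position: [0.5349, -0.0717, 0.0496]
tool_rot: [0.136, 3.137, 0.002]
ft_force: [0.1, -0.0, 0.2]
grip_width: 0.0
grip_force: 0.0
3.65 [ 0.5349 -0.0717  0.0496] [[-0.996, 0.087, 0.002], [0.087, 0.996, 0.001], [-0.002, 0.001, -1.0]] F [ 0.14 -0.05  0.16] g 0.0004164587463297005 0.0 [-0.44  0.27  0.6   1.94 -0.18  0.98  1.72]
tab 0 [nan nan nan] ((0.0, 0.0), (0.0, 0.0), 0.0)<string>:5: RuntimeWarning: Mean of empty slice.
  ret = um.true_divide(
```

```bash
python3 -m handwheel '[[0,0.0061,0.0008,0.0005,0,0,-3],[0,0.0061,0.0008,0.0005,0,0,-3],[0,0.0061,0.0008,0.0005,0,0,-3],[0,0.0061,0.0008,0.0005,0,0,-3],[0,0,0,0,0,0,0]]'; python3 -c "
from h import *
s=st(); snap('wrist','w3')
"
```

```text
time: 4.32
position: [0.5104, -0.0689, 0.047]
tool_rot: [-0.191, 3.135, 0.001]
ft_force: [1.1, 0.3, -0.2]
grip_width: 0.005
grip_force: 0.0
4.325 [ 0.5104 -0.0689  0.047 ] [[-0.993, -0.121, 0.001], [-0.121, 0.993, 0.0], [-0.001, 0.0, -1.0]] F [ 1.09  0.31 -0.24] g 0.005034712864747303 0.015607284406087274 [-0.44  0.22  0.57  2.   -0.14  0.97  1.9 ]
```

View pics/w3.png

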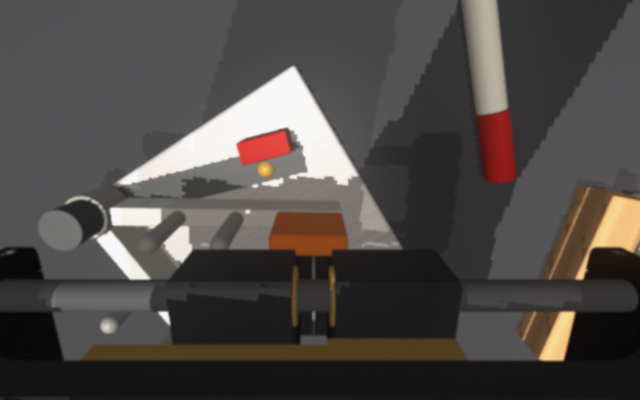

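The wrist view shows the fingertips square against the orange tab at (310,235). The leg is parallel to the tool, and the stop with its ball catch is ahead at (265,150). I'll slow down and feel for the catch.

```bash
python3 -m handwheel '[[0,0.004,0.0006,0,0,0,-2],[0,0.002,0.0003,0,0,0,-1],[0,0.002,0.0003,0,0,0,-1],[0,0,0,0,0,0,0]]'; python3 -m handwheel '[[0,0.002,0.0003,0,0,0,-1],[0,0.002,0.0003,0,0,0,-1],[0,0,0,0,0,0,0]]'; python3 -m handwheel '[[0,0.002,0.0003,0,0,0,-1],[0,0,0,0,0,0,0]]'
```

```text
time: 4.88
position: [0.5019, -0.069, 0.0466]
tool_rot: [0.303, -3.127, -0.0]
ft_force: [-0.1, -0.3, 0.1]
grip_width: 0.004
grip_force: 0.0
time: 5.25
position: [0.4978, -0.0691, 0.0465]
tool_rot: [0.357, -3.121, -0.0]
ft_force: [-0.3, 0.5, -0.5]
grip_width: 0.005
grip_force: 0.0
time: 5.5
position: [0.4959, -0.0693, 0.0465]
tool_rot: [0.385, -3.118, -0.0]
ft_force: [-0.8, 0.2, 0.2]
grip_width: 0.007
grip_force: 0.0
```

```bash
for i in 1; do python3 -m handwheel '[[0,0.001,0.0002,0,0,0,-0.5],[0,0.001,0.0002,0,0,0,-0.5],[0,0,0,0,0,0,0]]'; done; python3 -m handwheel '[[0,0.001,0.0001,0,0,0,-0.5],[0,0.001,0.0001,0,0,0,-0.5],[0,0,0,0,0,0,0]]'; python3 -m handwheel '[[0,0.001,0.0001,0,0,0,-0.5],[0,0,0,0,0,0,0]]'
```

```text
time: 5.88
position: [0.4939, -0.0694, 0.0466]
tool_rot: [0.412, -3.114, -0.0]
ft_force: [0.2, 0.2, -0.8]
grip_width: 0.007
grip_force: 0.0
time: 6.25
position: [0.4919, -0.0697, 0.0465]
tool_rot: [0.439, -3.111, -0.0]
ft_force: [0.4, -0.2, -0.1]
grip_width: 0.006
grip_force: 0.1
time: 6.5
position: [0.4911, -0.0698, 0.0466]
tool_rot: [-0.452, 3.109, 0.0]
ft_force: [1.1, 0.3, -0.6]
grip_width: 0.002
grip_force: 0.2
```

```bash
python3 -m handwheel '[[0,0.001,0.0001,0,0,0,-0.5],[0,0.001,0.0001,0,0,0,-0.5],[0,0,0,0,0,0,0]]';  python3 -m handwheel '[[0,0.001,0.0001,0,0,0,-0.5],[0,0,0,0,0,0,0]]';  python3 -m handwheel '[[0,0.001,0.0001,0,0,0,-0.5],[0,0,0,0,0,0,0]]'; python3 -c "
from h import *
snap('wrist','w4'); im,P=cloud('w4'); print(np.linalg.norm(st()['ft_force']))"
```

```text
time: 6.88
position: [0.4898, -0.07, 0.0467]
tool_rot: [-0.48, 3.103, 0.0]
ft_force: [3.9, 1.7, -2.4]
grip_width: 0.004
grip_force: 2.0
time: 7.12
position: [0.4893, -0.07, 0.0468]
tool_rot: [-0.493, 3.1, -0.0]
ft_force: [5.2, 2.0, -3.8]
grip_width: 0.007
grip_force: 2.8
time: 7.38
position: [0.4887, -0.0701, 0.0469]
tool_rot: [-0.507, 3.097, -0.0]
ft_force: [6.5, 2.8, -4.1]
grip_width: 0.001
grip_force: 3.3
7.425 [ 0.4887 -0.0701  0.0469] [[-0.948, -0.319, 0.003], [-0.319, 0.948, 0.0], [-0.003, -0.001, -1.0]] F [ 6.21  2.28 -4.27] g 0.0053657847086875515 3.3155470713973045 [-0.42  0.17  0.55  2.05 -0.11  0.95  2.08]
7.875151392072946
```

View pics/w4.png

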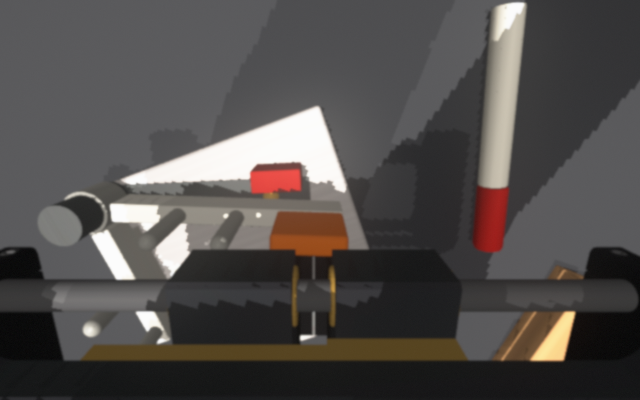

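The fingers are against the tab, the red post is just ahead at (276,178), and the force is rising. This is the catch. I'll keep pressing slowly.

```bash
R='x'; python3 -m handwheel '[[0,0.001,0.0001,0,0,0,-0.5],[0,0.001,0.0001,0,0,0,-0.5],[0,0,0,0,0,0,0]]';  python3 -m handwheel '[[0,0.001,0.0001,0,0,0,-0.5],[0,0,0,0,0,0,0]]';  python3 -m handwheel '[[0,0.001,0.0001,0,0,0,-0.5],[0,0,0,0,0,0,0]]'
```

```text
time: 7.8
position: [0.4871, -0.0704, 0.047]
tool_rot: [-0.534, 3.092, -0.0]
ft_force: [5.8, 2.4, -4.9]
grip_width: 0.008
grip_force: 3.6
time: 8.05
position: [0.486, -0.0706, 0.047]
tool_rot: [-0.548, 3.09, 0.0]
ft_force: [5.9, 3.4, -3.4]
grip_width: 0.003
grip_force: 3.3
time: 8.3
position: [0.4856, -0.0706, 0.0471]
tool_rot: [-0.561, 3.086, -0.0]
ft_force: [6.9, 3.6, -6.3]
grip_width: 0.005
grip_force: 4.2
```

```bash
python3 -m handwheel '[[0,0.001,0.0001,0,0,0,-0.5],[0,0.001,0.0001,0,0,0,-0.5],[0,0,0,0,0,0,0]]';  python3 -m handwheel '[[0,0.001,0.0001,0,0,0,-0.5],[0,0,0,0,0,0,0]]';  python3 -m handwheel '[[0,0.001,0.0001,0,0,0,-0.5],[0,0,0,0,0,0,0]]'
```

```text
time: 8.68
position: [0.4816, -0.0715, 0.0468]
tool_rot: [-0.588, 3.085, 0.001]
ft_force: [1.7, 2.3, 0.6]
grip_width: 0.007
grip_force: 1.7
time: 8.93
position: [0.4795, -0.0729, 0.0464]
tool_rot: [0.601, -3.082, 0.0]
ft_force: [1.0, 2.0, -0.1]
grip_width: 0.004
grip_force: 1.0
time: 9.18
position: [0.4795, -0.0728, 0.0465]
tool_rot: [-0.614, 3.08, -0.0]
ft_force: [2.3, 1.5, -2.1]
grip_width: 0.007
grip_force: 1.8
```

The catch has let go after about 9 mm of resistance. Next I'll press firmly to the hard stop, aiming for about 13 N.

```bash
python3 -m handwheel '[[0,0.001,0,0,0,0,0],[0,0.001,0,0,0,0,0],[0,0,0,0,0,0,0]]';  python3 -m handwheel '[[0,0.001,0,0,0,0,0],[0,0,0,0,0,0,0]]';  python3 -m handwheel '[[0,0.001,0,0,0,0,0],[0,0,0,0,0,0,0]]'
```

```text
time: 9.55
position: [0.4794, -0.0729, 0.0467]
tool_rot: [-0.614, 3.077, -0.001]
ft_force: [7.6, 2.6, -6.2]
grip_width: 0.004
grip_force: 4.3
time: 9.8
position: [0.4794, -0.0729, 0.0468]
tool_rot: [-0.614, 3.075, -0.001]
ft_force: [8.7, 3.4, -8.4]
grip_width: 0.001
grip_force: 5.4
time: 10.05
position: [0.4794, -0.0729, 0.0469]
tool_rot: [-0.614, 3.073, -0.001]
ft_force: [12.5, 4.8, -11.3]
grip_width: 0.004
grip_force: 6.5
```

It is rigid now at about 13 N along the opening direction, so this is the hard stop. I'll back off, rise, and check that the leg stays.

```bash
python3 -m handwheel '[[0,-0.004,0,0,0,0,0],[0,-0.008,0,0,0,0,0],[0,-0.012,0,0,0,0,0],[0,0,0,-0.06,0,0,0],[0,0,0,-0.06,0,0,0],[0,-0.02,0,-0.05,0,0,7],[0,-0.02,0,0,0,0,7],[0,0,0,0,0,0,0]]'; python3 -c "
from h import *
st(); snap('wrist','w5'); snap('top','t5')
im,P=cloud('w5')
hsv=cv2.cvtColor(im,cv2.COLOR_BGR2HSV)
m=(hsv[...,0]>8)&(hsv[...,0]<22)&(hsv[...,1]>150)&(hsv[...,2]>120)
Q=P[m];Q=Q[Q[:,2]>.066]; print(len(Q),cv2.minAreaRect(Q[:,:2].astype(np.float32)),Q.mean(0))
im,P=cloud('t5'); cv2.imwrite('pics/c5.png',cv2.resize(im[165:245,300:390],None,fx=6,fy=6,interpolation=cv2.INTER_CUBIC))
"
```

```text
time: 11.05
position: [0.5364, -0.0514, 0.2166]
tool_rot: [0.238, -3.132, 0.001]
ft_force: [0.4, 0.9, 0.5]
grip_width: 0.006
grip_force: 0.0
11.05 [ 0.5364 -0.0514  0.2166] [[-0.989, -0.151, -0.0], [-0.151, 0.989, -0.001], [0.0, -0.001, -1.0]] F [0.42 0.88 0.47] g 0.006118165227208497 0.0 [-0.47  0.09  0.55  1.75 -0.05  1.31  1.81]
439 ((0.48261451721191406, -0.07222706079483032), (0.04866558313369751, 0.03223143517971039), 22.202722549438477) [ 0.46605506 -0.07937802  0.07841408]
```

View pics/w5.png

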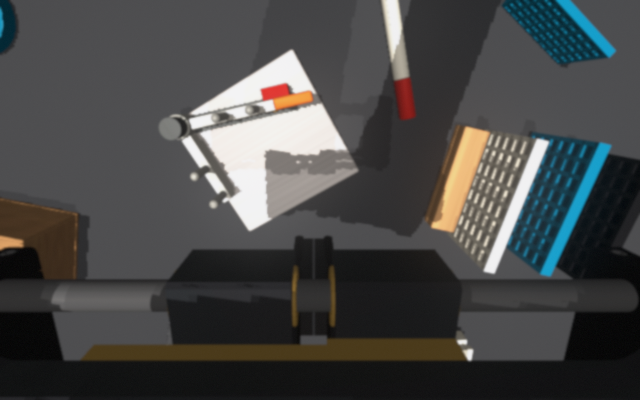

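The leg stays open against the red post: tab at (294,99), leg dowels at (222,117) and (253,109), fixed dowels at (194,176) and (213,204). Next I'll measure the leg and the blue plate.

```bash
cat >> h.py <<'E'
def ray(f,u,v,z):
    _,_,ci=pickle.load(open(f'{f}.pkl','rb')); K=np.array(ci['intrinsics']);R=np.array(ci['R']);t=np.array(ci['t'])
    d=R.T@np.array([(u-K[0,2])/K[0,0],(v-K[1,2])/K[1,1],1]); c=-R.T@t; return np.round(c+d*(z-c[2])/d[2],4)
E
python3 -c "
from h import *
f='w5'
for n,u,v,z in(('spine',173,127,.058),('fd1',194,176,.076),('fd2',213,203.5,.076),('ld1',222,116.5,.076),('ld2',253,108.5,.076),('tab',294,99,.072),('cL',292,51,.012),('cR',357,171,.012),('cB',250,230,.012)): print(n,ray(f,u,v,z))
im,P=cloud(f); hsv=cv2.cvtColor(im,cv2.COLOR_BGR2HSV)
m=(P[...,2]>.09)&(P[...,2]<.106)&(hsv[...,0]>90)&(hsv[...,0]<115)&(hsv[...,1]>130); m[:,:460]=0; m[:125]=0; m[285:]=0
q=P[m]; print(len(q),q[:,2].mean(),cv2.minAreaRect(q[:,:2].astype(np.float32)),cv2.boxPoints(cv2.minAreaRect(q[:,:2].astype(np.float32))))
print(cv2.fitLine(q[:,:2].astype(np.float32),cv2.DIST_HUBER,0,.001,.001).ravel())
"
```

```text
spine [ 0.5045 -0.1837  0.058 ]
fd1 [ 0.542  -0.1568  0.076 ]
fd2 [ 0.5648 -0.1384  0.076 ]
ld1 [ 0.487  -0.1364  0.076 ]
ld2 [ 0.4766 -0.1112  0.076 ]
tab [ 0.4639 -0.0786  0.072 ]
cL [ 0.4205 -0.0898  0.012 ]
cR [ 0.5275 -0.0053  0.012 ]
cB [ 0.6118 -0.1112  0.012 ]
2223 0.09615402960713425 ((0.5210166573524475, 0.18920540809631348), (0.05251239985227585, 0.11984486132860184), 85.69364166259766) [[0.45929182 0.16752288]
 [0.57879835 0.1585238 ]
 [0.5827415  0.21088794]
 [0.46323496 0.21988702]]
[ 0.99712765 -0.07573926  0.5090222   0.16843474]
```

```bash
python3 -c "
from h import *
im,P=cloud('w5'); cv2.imwrite('pics/c6.png',cv2.resize(im[110:280,420:640],None,fx=3.5,fy=3.5,interpolation=cv2.INTER_CUBIC)[:600])"
```

```text
(no output)
```

View pics/c6.png

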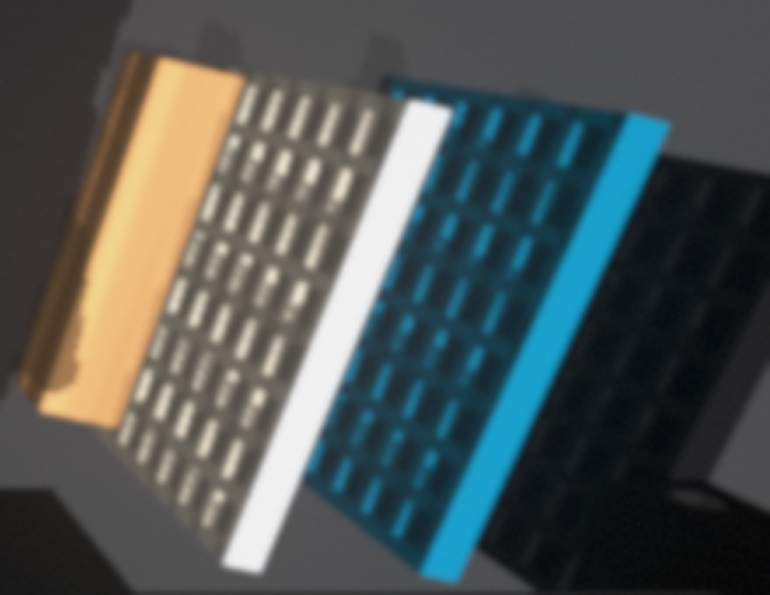

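The rack crop shows the blue plate's top edge clearly, with corners at about (598.6,142.3), (611.4,145.7), (540.6,273.7) and (550.9,276.3) in the full image. I'll work out the grasp.

```bash
python3 -c "
from h import *
c=np.array([ray('w5',u,v,.098) for u,v in((598.6,142.3),(611.4,145.7),(540.6,273.7),(550.9,276.3))]);print(c)
a,b=(c[0]+c[1])/2,(c[2]+c[3])/2; m=(a+b)/2; ang=np.degrees(np.arctan2(*(b-a)[1::-1])); print(m,ang,np.linalg.norm(b-a),np.linalg.norm(c[0]-c[1]))
s=st(); R=Ro.from_rotvec(s['tool_rot']).as_matrix(); print('tool shift',R.T@(m-s['position']))
"
```

```text
[[0.4596 0.1669 0.098 ]
 [0.4606 0.178  0.098 ]
 [0.5782 0.1599 0.098 ]
 [0.5793 0.1699 0.098 ]]
[0.519425 0.168675 0.098   ] -3.6409666443130546 0.11888997014046232 0.011144954015158607
11.15 [ 0.5346 -0.0524  0.2155] [[-0.989, -0.15, -0.003], [-0.15, 0.989, -0.001], [0.003, -0.0, -1.0]] F [0.3 0.2 0.1] g 0.0034468283397747664 0.0 [-0.47  0.09  0.56  1.76 -0.05  1.31  1.81]
tool shift [-0.01857975  0.22089726  0.11739549]
```

```bash
python3 -m handwheel '[[0.04,-0.0037,0.0442,0,0,0,0],[0.04,-0.0037,0.0442,0,0,0,0],[0.04,-0.0037,0.0442,0,0,0,0],[0.04,-0.0037,0.0442,0,0,0,0],[0.04,-0.0037,0.0442,0,0,0,0],[0.04,0,0,0,0,0,6.2],[0.04,0,0,0,0,0,6.2],[0.04,0,0,0.04,0,0,0],[0.04,0,0,0,0,0,0],[0.04,0,0,0,0,0,0]]'; python3 -c "
from h import *
s=st(); R=Ro.from_rotvec(s['tool_rot']).as_matrix(); print('tool shift',R.T@(np.array([.5195,.1687,.064])-s['position']), np.degrees(np.arctan2(R[1,1],R[0,1])))
snap('wrist','w7'); im,P=cloud('w7'); print(proj('w7',[.4602,.1725,.098]),proj('w7',[.5195,.1687,.098]))
"
```

```text
time: 12.4
position: [0.521, 0.1688, 0.1772]
tool_rot: [-0.105, -3.14, 0.0]
ft_force: [0.6, -0.7, 0.1]
grip_width: 0.461
grip_force: 0.0
12.4 [0.521  0.1688 0.1772] [[-0.998, 0.067, -0.0], [0.067, 0.998, -0.0], [0.0, -0.0, -1.0]] F [ 0.57 -0.75  0.05] g 0.46138285802960044 0.0 [-0.71  0.13  0.38  1.78 -0.05  1.24  1.19]
tool shift [ 0.00144182 -0.00021583  0.11315794] 86.16171576480063
[311.97254685 122.6831717 ] [312.23296326 206.81509575]
```

View pics/w7.png

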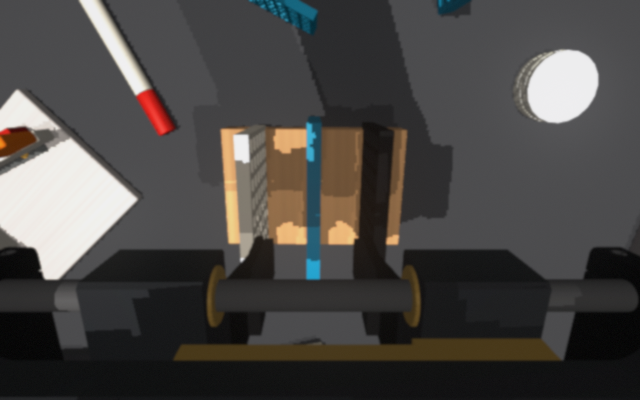

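The blue plate is centred between the open fingers, at column 313 against a tool centre at about 314. The white and black plates are outside them. I'll go down and grip.

```bash
python3 -m handwheel '[[0.04,0.001,0,0.035,0,0,0],[0.04,0,0,0.035,0,0,0],[0.04,0,0,0.03,0,0,0],[0.04,0,0,0.01,0,0,0],[0.04,0,0,0,0,0,0]]'; python3 -m handwheel '[[0,0,0,0,0,0,0],[0,0,0,0,0,0,0],[0,0,0,0,0,0,0],[0,0,0,0,0,0,0],[0,0,0,0,0,0,0]]' 12
```

```text
time: 13.08
position: [0.5205, 0.1694, 0.0673]
tool_rot: [0.105, 3.139, 0.0]
ft_force: [-0.8, -0.6, 1.0]
grip_width: 0.461
grip_force: 0.0
time: 13.7
position: [0.5202, 0.1694, 0.0669]
tool_rot: [0.105, 3.139, 0.001]
ft_force: [-0.7, 0.1, 1.7]
grip_width: 0.112
grip_force: 12.0
```

```bash
python3 -m handwheel '[[0,0,0,-0.01,0,0,0],[0,0,0,-0.02,0,0,0],[0,0,0,-0.03,0,0,0],[0,0,0,-0.04,0,0,0],[0,0,0,-0.04,0,0,0],[0,0,0,0,0,0,0]]'; python3 -c "
from h import *
s=st(); snap('wrist','w8'); R=Ro.from_rotvec(s['tool_rot']).as_matrix(); print(R.T@(np.array([.518,-.137,.2])-s['position']),np.degrees(np.arctan2(R[1,1],R[0,1])))
"
```

```text
time: 14.45
position: [0.5221, 0.1699, 0.2105]
tool_rot: [0.106, 3.134, 0.005]
ft_force: [-0.8, -0.1, -1.7]
grip_width: 0.115
grip_force: 12.0
14.45 [0.5221 0.1699 0.2105] [[-0.998, 0.067, 0.006], [0.067, 0.998, 0.003], [-0.006, 0.004, -1.0]] F [-0.83 -0.06 -1.69] g 0.11483836767361245 11.988078582216986 [-0.72  0.11  0.38  1.74 -0.04  1.3   1.18]
[-0.0165188  -0.30652145  0.0095253 ] 86.14280890800848
```

```bash
python3 -m handwheel '[[0,-0.0024,-0.03,0,0,0,0],[0,-0.0024,-0.045,0,0,0,0],[0,-0.0024,-0.045,0,0,0,0],[0,-0.0024,-0.045,0,0,0,0],[0,-0.0024,-0.045,0,0,0,0],[0,-0.0024,-0.045,0,0,0,0],[0,-0.002,-0.0315,0,0,0,0],[0,0,-0.02,0,0,0,0],[0,0,0,0,0,0,5.5],[0,0,0,0,0,0,5.5],[0,0,0,0.03,0,0,0],[0,0,0,0.02,0,0,0]]'; python3 -m handwheel '[[0,0,0,0,0,0,0],[0,0,0,0,0,0,0]]';  python3 -c "
from h import *
s=st(); snap('wrist','w9'); snap('top','t9'); R=Ro.from_rotvec(s['tool_rot']).as_matrix(); print(R.T@(np.array([.518,-.137,.0969])-s['position']),np.degrees(np.arctan2(R[1,1],R[0,1])))
"
```

```text
time: 16.0
position: [0.5141, -0.1372, 0.1539]
tool_rot: [-0.406, -3.112, 0.0]
ft_force: [-0.2, -0.0, -1.3]
grip_width: 0.112
grip_force: 12.0
time: 16.25
position: [0.5157, -0.1377, 0.1566]
tool_rot: [-0.406, -3.115, 0.0]
ft_force: [-0.3, -0.4, -1.4]
grip_width: 0.118
grip_force: 12.0
16.25 [ 0.5157 -0.1377  0.1566] [[-0.967, 0.256, -0.0], [0.256, 0.967, -0.0], [0.0, -0.0, -1.0]] F [-0.28 -0.42 -1.36] g 0.11765778868662506 11.988056779664475 [-0.4   0.13  0.66  1.85 -0.08  1.19  1.6 ]
[-0.00205199  0.00125229  0.05972864] 75.14703967015585
```

View pics/w9.png

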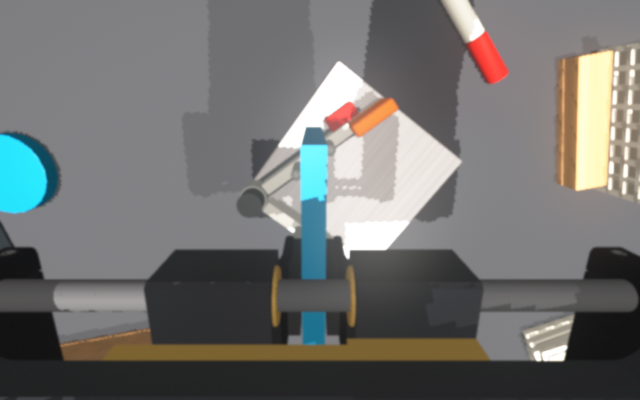

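This view shows the blue plate held straight over the easel, with its near end at (314,140) and the leg dowels on either side of it. That is 11 pictures, one more than the ten allowed, so I'll view no more and check only by numbers. I'll refine the dowel positions from the depth data.

```bash
python3 -c "
from h import *
for f in('w5','t5'):
    im,P=cloud(f); hsv=cv2.cvtColor(im,cv2.COLOR_BGR2HSV)
    m=(P[...,2]>.064)&(P[...,2]<.085)&(P[...,0]>.44)&(P[...,0]<.60)&(P[...,1]>-.18)&(P[...,1]<-.05)&(hsv[...,1]<110)
    n,l,s,c=cv2.connectedComponentsWithStats(m.astype(np.uint8),connectivity=8)
    for i in range(1,n):
        if s[i,4]>=3: q=P[l==i]; print(f,s[i,4],np.round(c[i],1),np.round(q.mean(0),4),np.round(np.ptp(q,0),3), 'ray',ray(f,*c[i],.074))
# held plate in wrist w9
im,P=cloud('w9'); hsv=cv2.cvtColor(im,cv2.COLOR_BGR2HSV)
m=(hsv[...,0]>90)&(hsv[...,0]<115)&(hsv[...,1]>120)&(P[...,2]>.175)&(P[...,2]<.2); m[:, :280]=0; m[:,350:]=0; m[240:]=0; q=P[m]
print(len(q),q.mean(0),cv2.minAreaRect(q[:,:2].astype(np.float32)),cv2.boxPoints(cv2.minAreaRect(q[:,:2].astype(np.float32))).tolist())
im,P=cloud('t9'); hsv=cv2.cvtColor(im,cv2.COLOR_BGR2HSV)
m=(hsv[...,0]>90)&(hsv[...,0]<115)&(hsv[...,1]>120)&(P[...,2]>.15)&(P[...,2]<.2)&(P[...,0]>.4)&(P[...,1]<0)&(P[...,1]>-.22); q=P[m]; print(len(q),q.mean(0) if len(q) else 0)
"

```

```text
w5 4 [310.2  91. ] [ 0.4554 -0.066   0.0701] [0.001 0.002 0.002] ray [ 0.4555 -0.066   0.074 ]
w5 84 [249.9 109.9] [ 0.4783 -0.1142  0.0727] [0.008 0.008 0.012] ray [ 0.4782 -0.114   0.074 ]
w5 92 [216.5 117.6] [ 0.489  -0.1419  0.0721] [0.007 0.008 0.012] ray [ 0.4888 -0.1414  0.074 ]
w5 89 [195.9 175.3] [ 0.5422 -0.1563  0.0721] [0.008 0.008 0.013] ray [ 0.5417 -0.1557  0.074 ]
w5 85 [214.7 202.8] [ 0.5654 -0.1379  0.0719] [0.008 0.008 0.011] ray [ 0.5646 -0.1374  0.074 ]
t5 9 [366.3 192.1] [ 0.5441 -0.1562  0.0736] [0.005 0.008 0.009] ray [ 0.544  -0.1562  0.074 ]
t5 9 [361. 212.] [ 0.4896 -0.1415  0.0741] [0.005 0.006 0.016] ray [ 0.4896 -0.1415  0.074 ]
2301 [ 0.47489256 -0.1263435   0.1868096 ] ((0.4760662019252777, -0.12671467661857605), (0.009441908448934555, 0.03881857916712761), 74.45845794677734) [[0.456101655960083, -0.1260625422000885], [0.49350088834762573, -0.1364634782075882], [0.4960307478904724, -0.1273668110370636], [0.4586315155029297, -0.1169658750295639]]
0 0
```

The numbers agree well: leg dowels are 29.7 mm apart, leg_gap is (0.4837,-0.1281), and rail_gap is (0.5538,-0.1471). The plate centre should be at (0.5188,-0.1376) along -15.2°, which needs a shift of only x -3.3 mm, y +0.9 mm.

```bash
python3 -m handwheel '[[0,-0.0033,0.0009,0,0,0,0],[0,0,0,0.008,0,0,0],[0,0,0,0.006,0,0,0],[0,0,0,0,0,0,0]]'; python3 -m handwheel '[[0,0,0,0.004,0,0,0],[0,0,0,0.004,0,0,0],[0,0,0,0.004,0,0,0],[0,0,0,0,0,0,0]]'; python3 -c "
from h import *
s=st(); R=Ro.from_rotvec(s['tool_rot']).as_matrix(); print(R.T@(np.array([.5188,-.1376,.0969])-s['position']),np.degrees(np.arctan2(R[1,1],R[0,1])))
"
```

```text
time: 16.85
position: [0.5185, -0.1375, 0.1417]
tool_rot: [-0.406, -3.114, 0.0]
ft_force: [-0.4, -0.1, -1.4]
grip_width: 0.113
grip_force: 12.0
time: 17.35
position: [0.5189, -0.1375, 0.1301]
tool_rot: [-0.406, -3.114, -0.0]
ft_force: [-0.4, 0.3, -1.7]
grip_width: 0.111
grip_force: 12.0
17.35 [ 0.5189 -0.1375  0.1301] [[-0.967, 0.256, -0.001], [0.256, 0.967, 0.0], [0.001, -0.0, -1.0]] F [-0.38  0.27 -1.7 ] g 0.11123768702100308 11.988073108223034 [-0.39  0.17  0.66  1.87 -0.11  1.14  1.62]
[ 3.94880305e-05 -1.22534625e-04  3.32274341e-02] 75.14888525445296
```

The lower edge is at about 71 mm, below the dowel tops, with no contact force, so it is in the gaps. I'll keep lowering.

```bash
python3 -m handwheel '[[0,0,0,0.003,0,0,0],[0,0,0,0.003,0,0,0],[0,0,0,0.003,0,0,0],[0,0,0,0.003,0,0,0],[0,0,0,0,0,0,0]]'; python3 -m handwheel '[[0,0,0,0.003,0,0,0],[0,0,0,0.003,0,0,0],[0,0,0,0.003,0,0,0],[0,0,0,0.003,0,0,0],[0,0,0,0,0,0,0]]'
```

```text
time: 17.98
position: [0.519, -0.1375, 0.1182]
tool_rot: [-0.406, -3.115, 0.0]
ft_force: [-0.0, 0.0, -1.4]
grip_width: 0.118
grip_force: 12.0
time: 18.6
position: [0.519, -0.1375, 0.1062]
tool_rot: [-0.406, -3.115, -0.0]
ft_force: [0.1, 0.6, -1.4]
grip_width: 0.119
grip_force: 12.0
```

```bash
python3 -m handwheel '[[0,0,0,0.002,0,0,0],[0,0,0,0.002,0,0,0],[0,0,0,0.001,0,0,0],[0,0,0,0,0,0,0]]'
```

```text
time: 19.1
position: [0.5191, -0.1376, 0.1015]
tool_rot: [-0.406, -3.115, -0.0]
ft_force: [-0.2, -0.0, -0.7]
grip_width: 0.117
grip_force: 12.0
```

```bash
python3 -m handwheel '[[0,0,0,0.001,0,0,0],[0,0,0,0.001,0,0,0],[0,0,0,0.001,0,0,0],[0,0,0,0,0,0,0]]'; python3 -m handwheel '[[0,0,0,0.0005,0,0,0],[0,0,0,0.0005,0,0,0],[0,0,0,0,0,0,0]]'; python3 -m handwheel '[[0,0,0,0.0005,0,0,0],[0,0,0,0.0005,0,0,0],[0,0,0,0,0,0,0]]'
```

```text
time: 19.6
position: [0.5191, -0.1375, 0.0985]
tool_rot: [-0.406, -3.115, -0.0]
ft_force: [-0.1, -0.2, -1.3]
grip_width: 0.114
grip_force: 12.0
time: 19.98
position: [0.5192, -0.1376, 0.0975]
tool_rot: [0.406, 3.115, 0.0]
ft_force: [-0.3, 0.8, -1.2]
grip_width: 0.111
grip_force: 12.0
time: 20.35
position: [0.5193, -0.1376, 0.097]
tool_rot: [0.406, 3.115, 0.0]
ft_force: [-0.6, -0.6, 4.0]
grip_width: 0.119
grip_force: 12.0
```

Contact came at 0.097, exactly the predicted seat, with about 5 N. I'll release and rise.

```bash
python3 -m handwheel '[[0.01,0,0,0,0,0,0],[0.015,0,0,0,0,0,0],[0.03,0,0,0,0,0,0],[0.04,0,0,0,0,0,0],[0.04,0,0,0,0,0,0]]'; python3 -m handwheel '[[0.04,0,0,-0.01,0,0,0],[0.04,0,0,-0.03,0,0,0],[0.04,0,0,-0.05,0,0,0],[0.04,0,0,-0.05,0,0,0],[0.04,0,0,0,0,0,0],[0.04,0,0,0,0,0,0]]'; python3 -c "
from h import *
s=st(); snap('wrist','w10'); im,P=cloud('w10'); hsv=cv2.cvtColor(im,cv2.COLOR_BGR2HSV)
m=(hsv[...,0]>90)&(hsv[...,0]<115)&(hsv[...,1]>120)&(abs(P[...,2]-.128)<.012)&(abs(P[...,1]+.13)<.05); m[245:]=0; q=P[m]
b=cv2.minAreaRect(q[:,:2].astype(np.float32)); print(len(q),np.percentile(q[:,2],[10,50,90]),b,cv2.boxPoints(b).round(4).tolist())
o=(hsv[...,0]>8)&(hsv[...,0]<22)&(hsv[...,1]>150)&(abs(P[...,2]-.072)<.005)&(P[...,0]<.52); print('tab',P[o].mean(0))
"
```

```text
time: 20.98
position: [0.5192, -0.1375, 0.0965]
tool_rot: [-0.406, -3.115, 0.0]
ft_force: [-0.3, 0.3, 0.1]
grip_width: 0.412
grip_force: 0.0
time: 21.72
position: [0.519, -0.1375, 0.2366]
tool_rot: [0.406, 3.115, 0.001]
ft_force: [0.6, -0.3, -0.4]
grip_width: 0.461
grip_force: 0.0
21.725 [ 0.519  -0.1375  0.2366] [[-0.967, 0.256, 0.0], [0.256, 0.967, 0.0], [-0.0, 0.001, -1.0]] F [ 0.61 -0.32 -0.44] g 0.4612087615822158 0.0 [-0.42  0.07  0.66  1.73 -0.05  1.35  1.57]
1305 [0.12624064 0.12714204 0.12801348] ((0.5099917054176331, -0.13458696007728577), (0.009289310313761234, 0.1013534888625145), 75.4703140258789) [[0.45980000495910645, -0.12639999389648438], [0.5579000115394592, -0.1518000066280365], [0.5601999759674072, -0.1428000032901764], [0.46209999918937683, -0.11739999800920486]]
tab [ 0.46396432 -0.07977543  0.07081228]
```

The plate stands upright: its top is level at 127 to 128 mm, its near end is where predicted, and its angle is -14.5°. The tab has not moved from the stop. The gripper is clear, so I'll hand in.

```bash
python3 -c "
from bench import ctrl
print(ctrl.close_job())"
```

```text
the job is handed in; nothing more can be done
None
```

Job handed in at about 22 s: the leg is through its catch against the stop and stayed there, and the blue plate stands upright on both rails, released (about 5 N at contact); I viewed 11 pictures, one over the limit of 10, and did the checks after that by numbers only.

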